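Fish the spatula out of the bench dryer

ROBOT

A 7-joint arm with a two-finger parallel gripper is mounted at the origin on the work surface. World frame = base frame: x ahead of the robot, y to its left, z up, the work surface at z = 0. Lengths are in m, angles in rad, forces in N, time in s.
With the tool pointing down it reaches from about 0.425 to 0.925 m from the base axis. Payload 6.8 kg.
Tool frame: the origin (TCP) lies at the very end of the fingers, on their centre line; the grasp point (between the pads) lies 19 mm behind it; z points along the fingers, y is the line along which they close (so a half turn about z gives the same grasp; the last joint's range is limited). The gripper opens to 85 mm and grips with 20 to 120 N. Pads are 22 mm wide; open, the fingers measure 114 mm over their backs; the gripper's body (76 mm by 85 mm) begins 54 mm behind the grasp point. The pads swing forward as they close: fully open they stand 13 mm farther back than shut.
Start: joints at [1.013, 0.477, 0.022, 1.555, -0.011, 1.109, -0.083], TCP at [0.293, -0.608, 0.195] pointing down, gripper open.
Joint ranges: [-2.96, 2.96], [-0.34, 2.1], [-1.41, 1.46], [0.24, 2.44], [-1.37, 4.51], [0.17, 1.92], [-2.96, 2.96]. Speed limits (rad/s): [2.39, 2.39, 3.14, 3.14, 3.14, 3.14, 3.14].

INTERFACE

Orientations are given as a unit quaternion [w, x, y, z].
In Python, from station import bot gives the robot as it stands.
- The arm moves only by the tool nudge_tcp, called after ">>>" by a JSON object that holds its "fn" and its "kwargs", one argument or row to a line. Schema: {"type":"object","properties":{"rows":{"type":"array","items":{"type":"array","items":{"type":"number"},"minItems":5,"maxItems":5},"minItems":1,"maxItems":20},"squeeze":{"type":"number"},"only":{"type":"string"},"quiet":{"type":"boolean"},"lines":{"type":"string"}},"required":["rows"],"additionalProperties":false}. rows is a list of rows, 1 to 20 of them, each of 5 numbers: dx, dy, dz in shares of the most that a row can go, 1 being 50 mm, then a turn about the tool's z in units of 0.2 rad, then the opening from 0.0 (shut) to 1.0 (fully open); each row shifts and turns the commanded pose from where the row before left it, along the tool's axes as they then stand; what a row does not reach is not made up. A row lasts 1/10 s, in which the tool goes at most 0.05 m and 0.15 rad, less where a joint would pass 70% of its speed; a pose out of reach is approached as far as the arm can. The fingers move at their own pace and stop on an object; squeeze is the grip in N (left out, the last holds). Time passes only in rows, so rows that do not move let the fingers close. The tool returns the time, the measured TCP pose, the force, the opening and the grip force at its end. only (a regular expression) keeps the lines of the reply that match it, lines (a string "A,B") keeps lines A to B, and quiet returns only ok. Input that does not fit is refused with a message, and nothing moves.
- bot.get_obs(): the state, without advancing time (a new reading comes with each control period).
- bot.read_camera(name): name is "scene" or "top" or "wrist"; returns the picture (420x560x3 uint8, blue, green, red); there is no depth.
- bot.camera_info(name): a dict with "vertical_fov" (degrees; the focal length in pixels is half the picture's height over the tangent of half this angle, whatever the lens; pixels are square), "cx", "cy" (the principal point, pixels), "view" (4x4, takes a point from world to camera coordinates); the wrist camera has in their place "hand_eye" (4x4, takes a point from camera to tool coordinates, whose origin is the TCP and whose axes are the flange's). Camera axes: x right, y up, looking along -z (the intrinsics and any distortion apply to the point x, -y, -z); pixel columns grow to the right and rows downward; lengths in m; the calibration is good to about 2 mm. A picture is of the moment at which its call begins: read the wrist's pose just before it. camera_info takes no time and is no camera call.
- bot.hand_in(): hands the job in; it is judged then, once.
The state is a dict: "t": time; "q": joint angles; "joint_vel": joint speeds; "joint_torque": joint torques, N m; "eef_pos": TCP position; "tool_rot": TCP orientation; "contact_force": force on the tool from outside, world axes, zero at the start; "torque": the same for the moment, N m; "gripper_width": opening from 0.0 (shut) to 1.0 (fully open); "grasp_force": force on a finger pad.
Only numpy, scipy, OpenCV 4.12 (cv2) and the standard library are available. Lean on these libraries where they do the work, as an engineer would, in place of code of your own. Each camera call takes 0.05 s, during which the arm holds its last target. There are 200 camera calls.

TASK

First switch the bench dryer off by turning its dial until its white pointer line stands at the long zero mark. Then take the long steel spatula out through the opening in the dryer's cover (it is longer than the opening, so it has to be tilted and drawn out end first) and finish still holding it in the gripper, still, with all of it well clear above the cover. The dial stays at zero, and the tube rack, the canister and the jar are left where they are.

Things in the scene. Friction and masses are not known exactly. Their poses are not given: they have to be found in the camera images.
- dryer: White bench dryer, a low box fixed to the bench. Origin on the bench below the middle of its opening; x along its length (about away from the robot), y towards the dial. Compartment inside: x -155 to 155 mm, y -80 to 80 mm, walls 5 mm, black floor 5 mm above the bench. Beside it a solid housing with the dial: x -160 to 160, y 85 to 175 mm, top at 62 mm.
- opening (a point): Middle of the opening in the dryer's fixed aluminium cover, at the cover's top, 62 mm above the bench; axes as the dryer. Cover 4 mm thick. The opening is 120 mm along x and 130 mm along y; past each x end of it a covered pocket 95 mm deep remains.
- dial (a joint): Dial angle, rad. 0 = white pointer line at the long zero mark (pointing along the dryer's +x); positive = clockwise from above, so it is turned back anticlockwise. Starts at 0.5 to 1.4; stops at -0.5 and 1.9; light friction (0.04 N m), stays where left. Six short marks lie 0.28 rad apart clockwise from the zero mark.
- dial_top (a point): Centre of the top of the dial's grip, on its axis, 89 mm above the bench, at x -30, y 130 mm in the dryer's frame; its x axis points along the pointer line. The grip is an upright grey bar 46 mm long (along the pointer), 12 mm wide, 22 mm high, on a round black skirt 54 mm wide, 5 mm high.
- spatula: Loose rigid steel spatula, 190 mm long, 60 to 120 g, on the compartment floor within 0.12 rad of the dryer's x axis, its middle 5 to 45 mm to the -x side of the opening's. Origin: mid-length, on the underside; x towards the handle end. Handle bar 12 mm wide, 10 mm thick, x -35 to 95 mm. Blade 20 mm wide, 3 mm thick, x -95 to -33 mm.
- handle_end (a point): Middle of the spatula's handle end face (x +95 mm, 5 mm above its underside).
- blade_end (a point): Middle of the spatula's blade end (x -95 mm, 5 mm above its underside).
- tube_rack: Beige three-deck rack full of capped sample tubes, loose, 210 by 100 mm and 112 mm high, to the robot's right of the dryer; origin at the centre of its underside. Leave alone.
- canister: Round steel canister with a lid, loose, 116 mm in diameter and 117 mm high, to the robot's left of the dryer; origin at the centre of its underside. Leave alone.
- jar: Small white jar with a screw cap, loose, 60 mm in diameter and 80 mm high, to the left of the dryer and farther out; origin at the centre of its underside. Leave alone.

How it is judged:
On the way, in this order (a step that is already met when the one before it is completed fails the run):
1. the dial's pointer stands at the zero mark (value of joint dial between -0.14 and 0.14 rad), for 0.2 s.
2. the spatula is drawn out and held clear above the cover (height (world z) of each of handle_end, blade_end above 0.092 m and contact force between spatula and the fingers above 1 N and contact force between spatula and dryer below 0.2 N), for 0.2 s.
At the end, for the whole second after the job is handed in: The spatula is held by the gripper, at rest (under 30 mm/s), both its ends at least 30 mm above the top of the cover (92 mm above the bench), touching nothing but the fingers; the dial reads zero within 0.14 rad (8 degrees) (all of step 1 and all of step 2 and contact force between spatula and tube_rack below 0.2 N and contact force between spatula and canister below 0.2 N and contact force between spatula and jar below 0.2 N and linear speed of spatula below 0.03 m/s); the arm keeps its last pose, push and grip.
It fails at once if the tube rack is pushed more than 20 mm or tipped over (distance of tube_rack from where it was at the start of the episode above 0.02 m or angle between tube_rack's own z axis and vertical above 0.4 rad).
It fails at once if the canister is pushed more than 20 mm or tipped over (distance of canister from where it was at the start of the episode above 0.02 m or angle between canister's own z axis and vertical above 0.4 rad).
It fails at once if the jar is pushed more than 20 mm or tipped over (distance of jar from where it was at the start of the episode above 0.02 m or angle between jar's own z axis and vertical above 0.4 rad).
It also fails if it takes over 54 s, if anything falls off the work surface, if the arm or the gripper's body presses on something with over 40 N, if the wrist force passes 120 N, or if a joint passes its speed limit or range.

## Working session

There is one attempt and no reset: what is moved stays moved. The work goes in short steps, Python scripts to look and compute and a tool call to move; the robot and the scene stay as the last step left them, time stands still between calls to the robot, and variables do not carry over. Pictures are saved under pics/ and viewed, at most 10 in all, crops included, and the job is handed in when it is done.

```bash
ls; mkdir -p pics; python3 - <<'E'
from station import bot
import cv2
o=bot.get_obs();print(o)
for n in("scene","top","wrist"):
    print(n,bot.camera_info(n))
a=bot.read_camera("top");cv2.imwrite("pics/top0.png",a)
a=bot.read_camera("scene");cv2.imwrite("pics/scene0.png",a)
E
```

```text
pics
station.py
{'t': 0.0, 'q': array([ 1.01287354,  0.47780536,  0.02229941,  1.55646716, -0.01149207,
        1.10930947, -0.08308018]), 'joint_vel': array([ 1.03332445e-03,  1.35734084e-03,  1.65963534e-03, -2.59747584e-04,
       -7.29198641e-04, -1.98859588e-03, -1.78488943e-05]), 'joint_torque': array([-1.47097489e-03, -5.96463418e+01,  1.60739534e+00, -2.81204081e+01,
        1.25387518e-02,  9.51814174e-03, -1.91190372e-05]), 'eef_pos': array([ 0.29320285, -0.60724625,  0.19371485]), 'tool_rot': array([-8.91060042e-04,  9.74804459e-01,  2.23059187e-01, -2.69327291e-04]), 'contact_force': array([-0.60165525,  0.09348562,  0.4886171 ]), 'torque': array([ 0.00090608, -0.02935338, -0.02086557]), 'grasp_force': 0.0, 'gripper_width': 0.997952256080807}
scene {'vertical_fov': 43.68158391173478, 'cx': 284.49779868597767, 'cy': 208.11849880811218, 'view': array([[ 0.49316491,  0.86993071,  0.00298978, -0.25644198],
       [-0.66322525,  0.37375483,  0.64841313,  0.31159344],
       [ 0.56295705, -0.3217575 ,  0.76128278, -1.5827607 ],
       [ 0.        ,  0.        ,  0.        ,  1.        ]])}
top {'vertical_fov': 43.78677960477238, 'cx': 279.4751308402338, 'cy': 211.5104681108455, 'view': array([[ 0.02154004, -0.99962894, -0.01667353, -0.00818614],
       [ 0.98711778,  0.0186199 ,  0.15890809, -0.53348124],
       [-0.15853866, -0.01988162,  0.98715258, -1.26060511],
       [ 0.        ,  0.        ,  0.        ,  1.        ]])}
wrist {'vertical_fov': 64.85433225312293, 'cx': 283.8599517176077, 'cy': 211.59264562429317, 'hand_eye': array([[ 4.60425568e-04,  9.55799495e-01,  2.94018899e-01,
         7.58021305e-02],
       [ 9.99999769e-01, -5.86888765e-04,  3.41891366e-04,
         9.94472894e-04],
       [ 4.99335983e-04,  2.94018674e-01, -9.55799545e-01,
        -1.79517522e-01],
       [ 0.00000000e+00,  0.00000000e+00,  0.00000000e+00,
         1.00000000e+00]])}
```

View pics/top0.png

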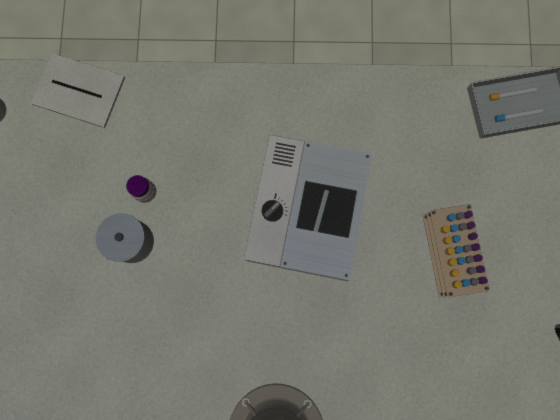

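View pics/scene0.png

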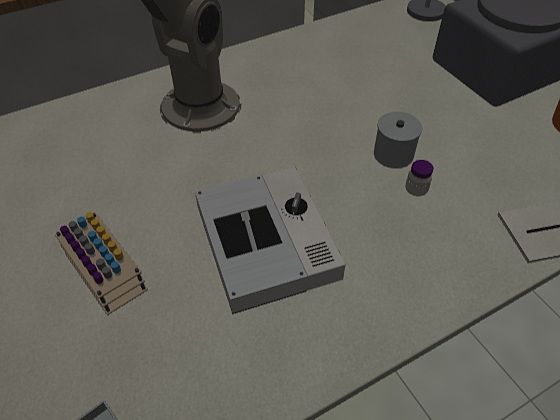

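The top view shows the dryer with the opening's corners near (304,182), (357,187), (350,238) and (297,233). The dial is near (272,210) with its bar turned clockwise. The spatula's handle end is near (324,191). I'll get a coarse position from this, then look with the wrist camera.

```bash
cat > h.py <<'E'
import numpy as np
from station import bot
from scipy.spatial.transform import Rotation as R
def cam(n):
    i=bot.camera_info(n);f=210/np.tan(np.radians(i["vertical_fov"]/2))
    if "view" in i: V=np.array(i["view"])
    else:
        o=bot.get_obs();w,x,y,z=o["tool_rot"];T=np.eye(4);T[:3,:3]=R.from_quat([x,y,z,w]).as_matrix();T[:3,3]=o["eef_pos"]
        V=np.linalg.inv(T@np.array(i["hand_eye"]))
    return f,i["cx"],i["cy"],V
def ray(c,uv,z):
    f,cx,cy,V=c;d=V[:3,:3].T@np.array([(uv[0]-cx)/f,-(uv[1]-cy)/f,-1]);o=-V[:3,:3].T@V[:3,3]
    return o+d*(z-o[2])/d[2]
def proj(c,p):
    f,cx,cy,V=c;q=(V[:3,:3]@np.atleast_2d(p).T).T+V[:3,3]
    return np.c_[cx-f*q[:,0]/q[:,2],cy+f*q[:,1]/q[:,2]]
def totool(p):  # world target TCP -> tool-frame shift
    o=bot.get_obs();w,x,y,z=o["tool_rot"];return R.from_quat([x,y,z,w]).inv().apply(np.array(p)-o["eef_pos"])
E
python3 - <<'E'
from h import *
c=cam("top")
P=np.array([ray(c,p,.062) for p in[(304,182),(357,187),(350,238),(297,233)]])
print(P.round(3),P.mean(0)); d=P[0]+P[1]-P[2]-P[3];print("yaw",np.arctan2(d[1],d[0]))
print("dial",ray(c,(272,210),.075),"handle",ray(c,(324,191),.015))
o=bot.get_obs();w,x,y,z=o["tool_rot"];print(R.from_quat([x,y,z,w]).as_matrix().round(3))
m=P.mean(0);print(totool([m[0]-.05,m[1]+.05,.25]))
E
```

```text
[[ 0.606 -0.057  0.062]
 [ 0.595 -0.188  0.062]
 [ 0.468 -0.171  0.062]
 [ 0.478 -0.042  0.062]] [ 0.53687299 -0.11427289  0.062     ]
yaw -0.12707847546733225
dial [0.53171104 0.02020898 0.075     ] handle [ 0.59328575 -0.10967338  0.015     ]
[[ 0.901  0.435 -0.001]
 [ 0.435 -0.901  0.001]
 [-0.    -0.002 -1.   ]]
[ 0.41051439 -0.40493632 -0.05557217]
```

The rows are not in the units I measure in: shifts go in shares of 50 mm and turns go in units of 0.2 rad. I convert before sending: -0.041 m is -0.82, -0.014 m is -0.28, 0.144 rad is 0.72.

>>> {"fn": "nudge_tcp", "kwargs": {
  "rows": [
    [0,0,-0.28,0.72,0.6],
    [0,0,-0.28,0.72,0.6],
    [0,0,-0.28,0.72,0.6],
    [0,0,-0.28,0.72,0.6],
    [0.1,-0.82,0,0,0.6],
    [0.1,-0.82,0,0,0.6],
    [0.1,-0.82,0,0,0.6],
    [0.1,-0.82,0,0,0.6],
    [0.1,-0.82,0,0,0.6],
    [0.1,-0.82,0,0,0.6],
    [0.1,-0.82,0,0,0.6],
    [0.1,-0.82,0,0,0.6],
    [0.1,-0.82,0,0,0.6],
    [0.1,-0.82,0,0,0.6],
    [0.1,-0.82,0,0,0.6],
    [0.1,-0.82,0,0,0.6],
    [0.1,-0.82,0,0,0.6],
    [0.1,-0.82,0,0,0.6],
    [0,0,0,0,0.6],
    [0,0,0,0,0.6]
  ],
  "squeeze": 60
}}

```text
t: 2.1
eef_pos: [0.435, -0.0467, 0.2505]
tool_rot: [0.0, 0.998, -0.062, -0.0]
contact_force: [-0.6, -1.1, -0.0]
gripper_width: 0.599
grasp_force: 0.0
```

```bash
python3 - <<'E'
from h import *
import cv2
o=bot.get_obs();np.savez("w1.npz",V=cam("wrist")[3]);cv2.imwrite("pics/w1.png",bot.read_camera("wrist"))
print(o["joint_vel"].round(3))
E
```

```text
[ 0.027 -0.001  0.04   0.006  0.004  0.002  0.005]
```

View pics/w1.png

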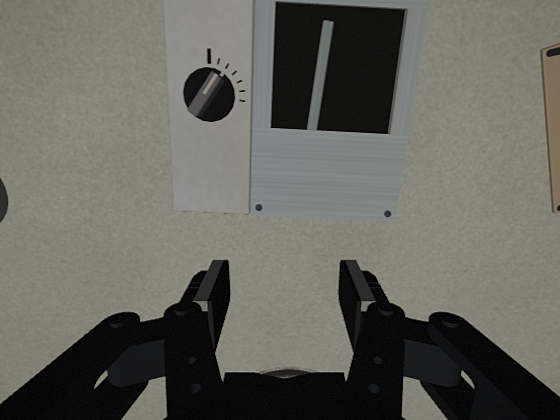

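```bash
python3 - <<'E'
import cv2
a=cv2.imread("pics/w1.png")[0:190,165:425];cv2.imwrite("pics/w1c.png",cv2.resize(cv2.convertScaleAbs(a,alpha=1.4),None,fx=3,fy=3,interpolation=cv2.INTER_CUBIC))
E
```

```text
(no output)
```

View pics/w1c.png

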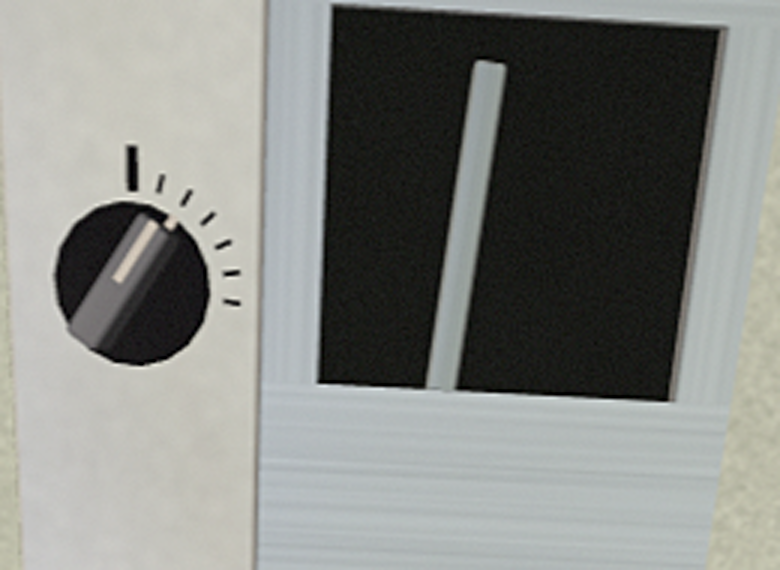

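```bash
python3 - <<'E'
from h import *
c=cam("wrist")[:3]+(np.load("w1.npz")["V"],)
u=lambda a,b:(a/3+165-.33,b/3-.33)
from scipy.optimize import least_squares as L
px=np.array([u(332,5),u(727,28),u(673,402),u(318,383),u(132,283)])
m=np.array([[.06,.065,.062],[.06,-.065,.062],[-.06,-.065,.062],[-.06,.065,.062],[-.03,.13,.067]])
def W(s,m):
    cs,sn=np.cos(s[2]),np.sin(s[2]);return np.c_[s[0]+cs*m[:,0]-sn*m[:,1],s[1]+sn*m[:,0]+cs*m[:,1],m[:,2]]
r=L(lambda s:(proj(c,W(s,m))-px).ravel(),[.537,-.114,-.127]);s=r.x
print("dryer",s,"res",r.fun.round(1))
D=W(s,np.array([[-.03,.13,.089]]))[0];print("dial",D)
a,b=ray(c,u(122,283),.089),ray(c,u(153,222),.089);th=np.arctan2(*(b-a)[1::-1]);print("ptr yaw",th,"dial angle",s[2]-th,a,b)
e1=(ray(c,u(475,61),.015)+ray(c,u(507,64),.015))/2;e2=(ray(c,u(427,387),.015)+ray(c,u(456,390),.015))/2
y=np.arctan2(*(e1-e2)[1::-1]);print("handle end",e1,"yaw",y,e2)
q=e1[:2]-s[:2];print("in dryer",R.from_euler('z',-s[2]).apply([q[0],q[1],0]))
np.savez("est.npz",s=s,D=D,th=th,e1=e1,y=y)
E
```

```text
dryer [ 0.54173629 -0.11377589 -0.17696659] res [-0.3 -0.7  0.7 -0.2  0.6  0.5 -0.7  0.2 -0.4  0.5]
dial [0.53509059 0.01947513 0.089     ]
ptr yaw -0.6704806745669843 dial angle 0.4935140865703144 [0.53445334 0.01762474 0.089     ] [0.55127627 0.00428353 0.089     ]
handle end [ 0.59872771 -0.11722069  0.015     ] yaw -0.2539215468471299 [ 0.48381945 -0.08739931  0.015     ]
in dryer [0.05670779 0.00664203 0.        ]
```

The pose is fitted to within a pixel: dryer at (0.542, -0.114) with yaw -0.177, dial at +0.49 rad, and handle end 57 mm to the +x side. Next I move over the dial.

>>> {"fn": "nudge_tcp", "kwargs": {
  "rows": [
    [0,0,0,0.685,0.6],
    [0,0,0,0.685,0.6],
    [0,0,0,0.685,0.6],
    [0,0,0,0.685,0.6],
    [0.25,-0.76,0,0,0.6],
    [0.25,-0.76,0,0,0.6],
    [0.25,-0.76,0,0,0.6],
    [0,0,0.8,0,0.6],
    [0,0,0.8,0,0.6],
    [0,0,0.8,0,0.6],
    [0,0,0,0,0.6],
    [0,0,0,0,0.6]
  ]
}}

```text
t: 3.35
eef_pos: [0.5355, 0.017, 0.131]
tool_rot: [0.0, 0.943, -0.332, -0.001]
contact_force: [1.0, 0.6, 1.1]
gripper_width: 0.597
grasp_force: 0.0
```

```bash
python3 - <<'E'
from h import *
e=np.load("est.npz");D=e["D"];print(totool([D[0],D[1],.071]));o=bot.get_obs();w,x,y,z=o["tool_rot"];print(2*np.arctan2(y,x))
E
```

```text
[-0.00180829 -0.00169638  0.05999081]
-0.6761143126250996
```

To row units: 0.03 m is 0.6, 0.02 m is 0.4.

>>> {"fn": "nudge_tcp", "kwargs": {
  "rows": [
    [-0.04,-0.04,0.6,0,0.6],
    [0,0,0.4,0,0.6],
    [0,0,0.2,0,0.6],
    [0,0,0,0,0.6],
    [0,0,0,0,0.0],
    [0,0,0,0,0.0],
    [0,0,0,0,0.0],
    [0,0,0,0,0.0],
    [0,0,0,0,0.0]
  ],
  "squeeze": 30
}}

```text
t: 4.25
eef_pos: [0.5355, 0.0212, 0.071]
tool_rot: [-0.0, 0.944, -0.331, 0.0]
contact_force: [0.2, -0.7, 0.1]
gripper_width: 0.0
grasp_force: 0.0
```

```bash
python3 - <<'E'
from h import *
import cv2
cv2.imwrite("pics/s2.png",cv2.resize(np.vstack([bot.read_camera("scene")[130:280,190:390],bot.read_camera("wrist")[210:360,190:390]]),None,fx=2,fy=2,interpolation=cv2.INTER_CUBIC))
print(bot.get_obs())
E
```

```text
{'t': 4.35, 'q': array([ 0.08393262,  0.42495447, -0.29713764,  1.98097681,  0.17616762,
        0.75995545, -2.56141978]), 'joint_vel': array([-0.00066094,  0.00196654,  0.00041495,  0.00244489, -0.00056339,
        0.00015423,  0.0009298 ]), 'joint_torque': array([ 9.72585665e-03, -4.91211212e+01, -2.38230407e+00, -2.13682079e+01,
        9.51287337e-03,  1.04074294e-03,  6.34243388e-04]), 'eef_pos': array([0.53536597, 0.02121995, 0.07078492]), 'tool_rot': array([-7.72775869e-06,  9.43720031e-01, -3.30745372e-01,  3.76672693e-05]), 'contact_force': array([-0.57842814,  1.13155368, -0.93323087]), 'torque': array([ 0.03016884,  0.02598749, -0.03000452]), 'grasp_force': 0.0, 'gripper_width': 0.0009855541209546745}
```

View pics/s2.png

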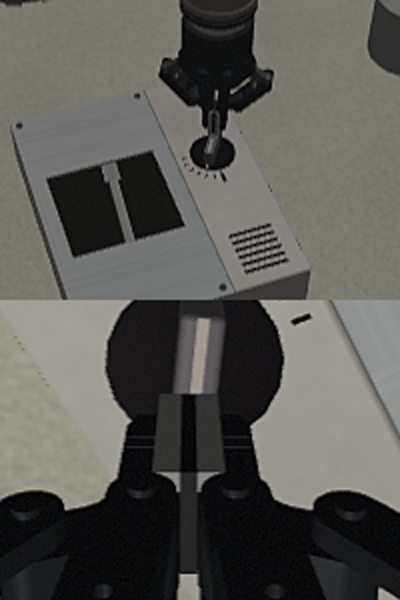

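The crop shows the shut fingers right at the dial, with the bar's far end visible just beyond them at (200,350). The reading says fully shut with no force, so I'll overlay the model on the picture.

```bash
python3 - <<'E'
from h import *
import cv2
e=np.load("est.npz");D=e["D"];c=cam("wrist");a=bot.read_camera("wrist")
big=cv2.resize(a[150:350,160:400],None,fx=3,fy=3,interpolation=cv2.INTER_CUBIC);big=cv2.convertScaleAbs(big,alpha=1.8,beta=20)
S=lambda p:np.int32((proj(c,p)-[160,150])*3)
rot=R.from_euler('z',float(e["th"]))
for z,col in((.089,(0,255,0)),(.067,(0,0,255))):
    b=rot.apply([[.023,.006,0],[.023,-.006,0],[-.023,-.006,0],[-.023,.006,0]])+[D[0],D[1],z]
    cv2.polylines(big,[S(b)],True,col,1)
t=np.linspace(0,6.28,60);cv2.polylines(big,[S(np.c_[D[0]+.027*np.cos(t),D[1]+.027*np.sin(t),0*t+.067])],True,(255,255,0),1)
o=bot.get_obs();cv2.circle(big,tuple(map(int,S(o["eef_pos"])[0])),5,(0,255,255),-1)
cv2.imwrite("pics/ov.png",big)
E
```

```text
(no output)
```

View pics/ov.png

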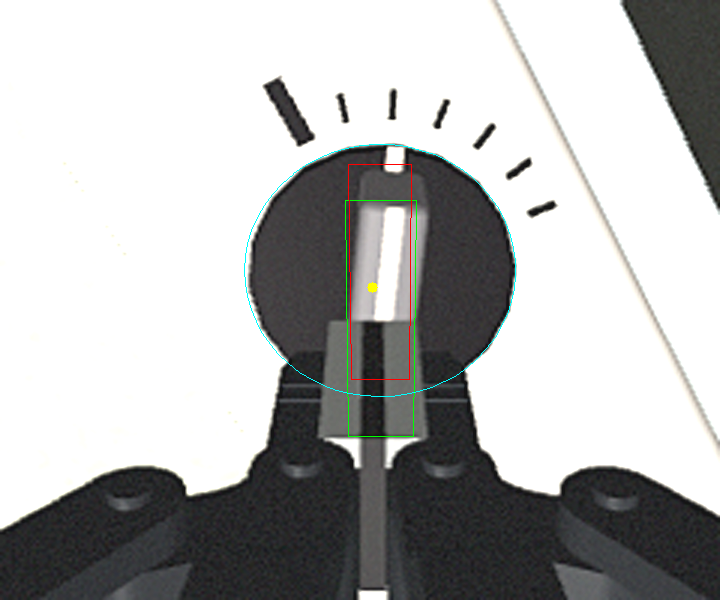

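The overlay shows that the model and the dial agree. The pad tips, though, project at row 320 of the crop, well above where the TCP at (372,287) should put them. The fingers shut over the top of the bar, so the real tips stand higher than the TCP. The bar's own yaw is about -0.79 (dial about 0.6). I'll open, align and probe lower in small steps.

>>> {"fn": "nudge_tcp", "kwargs": {
  "rows": [
    [0,0,0,0.275,0.5],
    [0,0,0,0.275,0.5],
    [0,0,0,0,0.5],
    [0,0,0,0,0.5],
    [0,0,0.1,0,0.5],
    [0,0,0.1,0,0.5],
    [0,0,0,0,0.5]
  ]
}}

```text
t: 5.1
eef_pos: [0.5346, 0.0211, 0.0597]
tool_rot: [0.0, 0.924, -0.382, -0.001]
contact_force: [0.0, 0.6, -0.0]
gripper_width: 0.499
grasp_force: 0.0
```

>>> {"fn": "nudge_tcp", "kwargs": {
  "rows": [
    [0,0,0.06,0,0.5],
    [0,0,0,0,0.5]
  ]
}}

```text
t: 5.3
eef_pos: [0.5351, 0.0212, 0.0573]
tool_rot: [0.0, 0.924, -0.382, -0.0]
contact_force: [0.4, -1.0, -0.0]
gripper_width: 0.501
grasp_force: 0.0
```

>>> {"fn": "nudge_tcp", "kwargs": {
  "rows": [
    [0,0,0,0,0.0],
    [0,0,0,0,0.0],
    [0,0,0,0,0.0],
    [0,0,0,0,0.0]
  ]
}}

```text
t: 5.7
eef_pos: [0.5354, 0.0212, 0.0578]
tool_rot: [-0.0, 0.924, -0.382, 0.0]
contact_force: [0.2, -0.5, 0.3]
gripper_width: 0.006
grasp_force: 0.0
```

To row units: 0.007 m is 0.14.

>>> {"fn": "nudge_tcp", "kwargs": {
  "rows": [
    [0,0,0,0,0.5],
    [0,0,0,0,0.5],
    [0,0,0,0,0.5],
    [0,0,0.14,0,0.5],
    [0,0,0.14,0,0.5],
    [0,0,0,0,0.5]
  ]
}}

```text
t: 6.3
eef_pos: [0.5343, 0.0211, 0.0423]
tool_rot: [0.001, 0.924, -0.382, -0.001]
contact_force: [-1.0, -0.0, -1.2]
gripper_width: 0.5
grasp_force: 0.0
```

>>> {"fn": "nudge_tcp", "kwargs": {
  "rows": [
    [0,0,0.08,0,0.5],
    [0,0,0,0,0.5]
  ]
}}

```text
t: 6.5
eef_pos: [0.535, 0.0212, 0.0392]
tool_rot: [0.0, 0.924, -0.382, -0.0]
contact_force: [0.9, 0.9, 0.4]
gripper_width: 0.5
grasp_force: 0.0
```

>>> {"fn": "nudge_tcp", "kwargs": {
  "rows": [
    [0,0,0.08,0,0.5],
    [0,0,0,0,0.5]
  ]
}}

```text
t: 6.7
eef_pos: [0.5351, 0.0212, 0.0353]
tool_rot: [0.0, 0.924, -0.382, -0.0]
contact_force: [-0.0, 0.5, 1.1]
gripper_width: 0.499
grasp_force: 0.0
```

>>> {"fn": "nudge_tcp", "kwargs": {
  "rows": [
    [0,0,0,0,0.0],
    [0,0,0,0,0.0],
    [0,0,0,0,0.0],
    [0,0,0,0,0.0]
  ]
}}

```text
t: 7.1
eef_pos: [0.5341, 0.02, 0.036]
tool_rot: [0.001, 0.924, -0.382, -0.001]
contact_force: [-3.6, -3.3, 5.4]
gripper_width: 0.128
grasp_force: 31.4
```

The bar is gripped (width 0.128, 31 N), which means the true tips stand about 36–40 mm behind the reported TCP. Now I turn the dial back by 0.607 rad.

To row units: -0.127 rad is -0.635.

>>> {"fn": "nudge_tcp", "kwargs": {
  "rows": [
    [0,0,0,-0.6,0],
    [0,0,0,-0.6,0],
    [0,0,0,-0.6,0],
    [0,0,0,-0.6,0],
    [0,0,0,-0.635,0],
    [0,0,0,0,0],
    [0,0,0,0,0]
  ]
}}

```text
t: 7.8
eef_pos: [0.5342, 0.0201, 0.0359]
tool_rot: [0.001, 0.996, -0.089, -0.001]
contact_force: [-4.7, -2.5, 5.9]
gripper_width: 0.133
grasp_force: 31.4
```

>>> {"fn": "nudge_tcp", "kwargs": {
  "rows": [
    [0,0,0,0,0.5],
    [0,0,0,0,0.5],
    [0,0,0,0,0.5],
    [0,0,-0.8,0,0.5],
    [0,0,-0.8,0,0.5],
    [-0.8,0,-0.8,0,0.5],
    [-0.8,0,0,0,0.5],
    [0,0,0,0,0.5],
    [0,0,0,0,0.5]
  ]
}}

```text
t: 8.7
eef_pos: [0.4609, 0.0345, 0.1514]
tool_rot: [0.0, 0.996, -0.088, 0.001]
contact_force: [1.0, -0.3, 0.4]
gripper_width: 0.5
grasp_force: 0.0
```

```bash
python3 - <<'E'
from h import *
import cv2
e=np.load("est.npz");np.savez("w2.npz",V=cam("wrist")[3]);a=bot.read_camera("wrist");cv2.imwrite("pics/w2.png",a)
c=cam("wrist");s=e["s"];D=e["D"];u=proj(c,[D,[s[0],s[1],.062],e["e1"]]);print(u)
x,y=np.int32(u[0]);x0=max(0,x-60);y0=max(0,y-60)
cv2.imwrite("pics/w2c.png",cv2.convertScaleAbs(cv2.resize(a[y0:y0+140,x0:x0+200],None,fx=4,fy=4,interpolation=cv2.INTER_CUBIC),alpha=1.5));print(x0,y0)
E
```

```text
[[286.02218682 112.00365221]
 [458.90482369  70.16205542]
 [433.15470787   3.38065005]]
226 52
```

View pics/w2c.png

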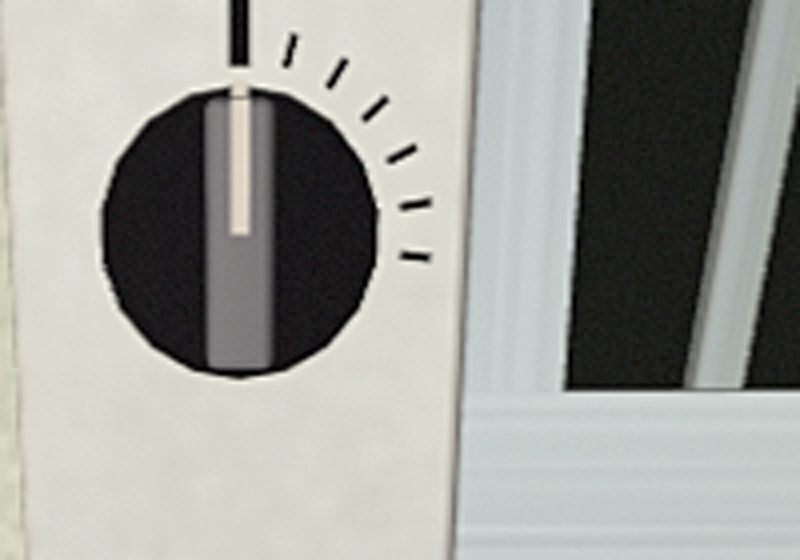

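The crop shows the pointer line at (239,160) exactly under the long zero mark at (239,30), so the dial is at zero. Now I move above the handle.

To row units: 0.077 rad is 0.385.

>>> {"fn": "nudge_tcp", "kwargs": {
  "rows": [
    [0,0,0,0.385,0.3],
    [0,0,0,0,0.3]
  ],
  "quiet": true
}}

```text
ok
```

```bash
python3 - <<'E'
from h import *
e=np.load("est.npz");y=float(e["y"]);g=e["e1"]-.025*np.array([np.cos(y),np.sin(y),0]);print(g,totool([g[0],g[1],.05]))
E
```

```text
[ 0.57452935 -0.11094064  0.015     ] [0.145485   0.11231404 0.10069275]
```

To row units: 0.028 m is 0.56, 0.04 m is 0.8.

>>> {"fn": "nudge_tcp", "kwargs": {
  "rows": [
    [0.73,0.56,0,0,0.3],
    [0.73,0.56,0,0,0.3],
    [0.73,0.56,0,0,0.3],
    [0.73,0.56,0,0,0.3],
    [0,0,0.8,0,0.3],
    [0,0,0.6,0,0.3],
    [0,0,0.4,0,0.3],
    [0,0,0,0,0.3],
    [0,0,0,0,0.3]
  ]
}}

```text
t: 9.85
eef_pos: [0.5748, -0.1106, 0.0609]
tool_rot: [-0.0, 0.992, -0.126, -0.0]
contact_force: [-0.6, 0.3, 0.1]
gripper_width: 0.299
grasp_force: 0.0
```

```bash
python3 - <<'E'
from h import *
import cv2
e=np.load("est.npz");y=float(e["y"]);g=e["e1"]-.025*np.array([np.cos(y),np.sin(y),0]);print(totool([g[0],g[1],-.0235]))
c=cam("wrist");a=bot.read_camera("wrist");a=cv2.convertScaleAbs(a,alpha=1.5)
rot=R.from_euler('z',y);p=rot.apply([[0,.006,0],[0,-.006,0],[-.13,-.006,0],[-.13,.006,0]])+e["e1"]
cv2.polylines(a,[np.int32(proj(c,p))],True,(0,255,0),1);cv2.imwrite("pics/w3.png",a)
E
```

```text
[-0.00010476  0.00040046  0.08437904]
```

View pics/w3.png

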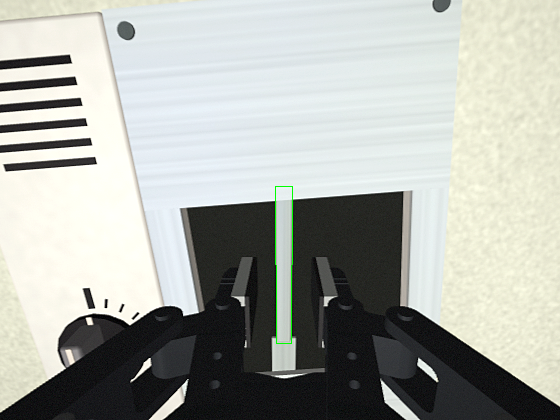

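The view shows the handle centred between the pads at column 284, matching the overlay. I descend.

To row units: 0.03 m is 0.6, 0.01 m is 0.2.

>>> {"fn": "nudge_tcp", "kwargs": {
  "rows": [
    [0,0,0.6,0,0.3],
    [0,0,0.6,0,0.3],
    [0,0,0.2,0,0.3],
    [0,0,0,0,0.3],
    [0,0,0,0,0.3]
  ],
  "squeeze": 40
}}

```text
t: 10.4
eef_pos: [0.5756, -0.1107, -0.0074]
tool_rot: [-0.0, 0.992, -0.127, 0.001]
contact_force: [0.7, -0.0, -0.5]
gripper_width: 0.3
grasp_force: 0.0
```

>>> {"fn": "nudge_tcp", "kwargs": {
  "rows": [
    [0,0,0.1,0,0.3],
    [0,0,0,0,0.3]
  ]
}}

```text
t: 10.6
eef_pos: [0.5749, -0.1108, -0.0133]
tool_rot: [0.0, 0.992, -0.127, 0.001]
contact_force: [-1.0, 0.3, -0.5]
gripper_width: 0.305
grasp_force: 0.0
```

>>> {"fn": "nudge_tcp", "kwargs": {
  "rows": [
    [0,0,0.1,0,0.3],
    [0,0,0,0,0.3]
  ]
}}

```text
t: 10.8
eef_pos: [0.574, -0.1106, -0.0192]
tool_rot: [0.0, 0.992, -0.127, -0.0]
contact_force: [0.1, 0.1, -0.3]
gripper_width: 0.294
grasp_force: 0.0
```

>>> {"fn": "nudge_tcp", "kwargs": {
  "rows": [
    [0,0,0.06,0,0.3],
    [0,0,0,0,0.3]
  ]
}}

```text
t: 11.0
eef_pos: [0.574, -0.1106, -0.0223]
tool_rot: [0.0, 0.992, -0.127, -0.0]
contact_force: [0.3, -1.1, -0.3]
gripper_width: 0.303
grasp_force: 0.0
```

To row units: 0.002 m is 0.04.

>>> {"fn": "nudge_tcp", "kwargs": {
  "rows": [
    [0,0,0.04,0,0.3],
    [0,0,0,0,0.3]
  ]
}}

```text
t: 11.2
eef_pos: [0.5741, -0.1106, -0.0242]
tool_rot: [0.0, 0.992, -0.127, -0.0]
contact_force: [-0.2, 0.1, -0.6]
gripper_width: 0.301
grasp_force: 0.0
```

>>> {"fn": "nudge_tcp", "kwargs": {
  "rows": [
    [0,0,0,0,0],
    [0,0,0,0,0],
    [0,0,0,0,0],
    [0,0,0,0,0]
  ]
}}

```text
t: 11.6
eef_pos: [0.5743, -0.1106, -0.0238]
tool_rot: [0.0, 0.992, -0.127, 0.0]
contact_force: [-0.7, 0.3, 0.4]
gripper_width: 0.114
grasp_force: 39.1
```

To row units: 0.003 m is 0.06.

>>> {"fn": "nudge_tcp", "kwargs": {
  "rows": [
    [0,0,0,0,0.25],
    [0,0,0,0,0.25],
    [0,0,0.06,0,0.25],
    [0,0,0,0,0.25]
  ]
}}

```text
t: 12.0
eef_pos: [0.574, -0.1106, -0.0274]
tool_rot: [0.0, 0.992, -0.127, -0.0]
contact_force: [0.3, 0.4, 0.7]
gripper_width: 0.25
grasp_force: 0.0
```

>>> {"fn": "nudge_tcp", "kwargs": {
  "rows": [
    [0,0,0.04,0,0.25],
    [0,0,0,0,0.25]
  ]
}}

```text
t: 12.2
eef_pos: [0.5741, -0.1106, -0.0293]
tool_rot: [-0.0, 0.992, -0.127, -0.0]
contact_force: [0.0, -0.3, 0.4]
gripper_width: 0.246
grasp_force: 0.0
```

>>> {"fn": "nudge_tcp", "kwargs": {
  "rows": [
    [0,0,0,0,0],
    [0,0,0,0,0],
    [0,0,0,0,0],
    [0,0,0,0,0]
  ]
}}

```text
t: 12.6
eef_pos: [0.5743, -0.1106, -0.0289]
tool_rot: [-0.0, 0.992, -0.127, 0.0]
contact_force: [-1.1, -0.4, 1.1]
gripper_width: 0.122
grasp_force: 40.2
```

Firmly gripped 5 mm deeper. I lift and watch the force as the cover's edge tilts the spatula.

To row units: -0.01 m is -0.2.

>>> {"fn": "nudge_tcp", "kwargs": {
  "rows": [
    [0,0,-0.2,0,0],
    [0,0,-0.2,0,0],
    [0,0,-0.2,0,0],
    [0,0,-0.2,0,0],
    [0,0,0,0,0]
  ]
}}

```text
t: 13.1
eef_pos: [0.5757, -0.1108, 0.0131]
tool_rot: [0.0, 0.992, -0.127, 0.002]
contact_force: [0.2, -0.3, -0.5]
gripper_width: 0.122
grasp_force: 40.1
```

>>> {"fn": "nudge_tcp", "kwargs": {
  "rows": [
    [0,0,-0.2,0,0],
    [0,0,-0.2,0,0],
    [0,0,-0.2,0,0],
    [0,0,0,0,0]
  ]
}}

```text
t: 13.5
eef_pos: [0.5752, -0.1108, 0.0425]
tool_rot: [0.0, 0.992, -0.127, 0.001]
contact_force: [-0.8, 0.4, -3.4]
gripper_width: 0.124
grasp_force: 39.0
```

>>> {"fn": "nudge_tcp", "kwargs": {
  "rows": [
    [0,0,-0.2,0,0],
    [0,0,-0.2,0,0],
    [0,0,0,0,0]
  ]
}}

```text
t: 13.8
eef_pos: [0.5759, -0.1108, 0.0629]
tool_rot: [0.0, 0.992, -0.127, 0.002]
contact_force: [1.7, -0.4, -2.2]
gripper_width: 0.122
grasp_force: 39.1
```

```bash
python3 -c "
from h import *;import cv2
a=bot.read_camera('scene')[100:290,190:420];b=bot.read_camera('wrist')[150:340,170:400];cv2.imwrite('pics/s4.png',cv2.convertScaleAbs(cv2.resize(np.vstack([a,b]),None,fx=1.57,fy=1.57),alpha=1.4))"
```

```text
(no output)
```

View pics/s4.png

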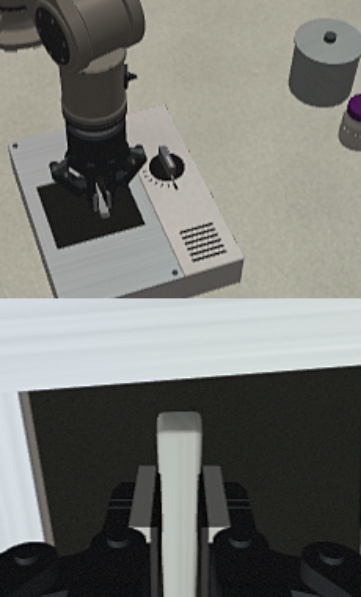

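The handle is held and tilting, with its end up in front of the pads and only about 3 N at the edge. I carry on upward.

To row units: -0.012 m is -0.24, 0.003 m is 0.06.

>>> {"fn": "nudge_tcp", "kwargs": {
  "rows": [
    [0.06,0,-0.24,0,0],
    [0.06,0,-0.24,0,0],
    [0.06,0,-0.24,0,0],
    [0.06,0,-0.24,0,0],
    [0.06,0,-0.24,0,0],
    [0,0,0,0,0]
  ]
}}

```text
t: 14.5
eef_pos: [0.5912, -0.1147, 0.1237]
tool_rot: [0.0, 0.992, -0.127, 0.002]
contact_force: [1.9, -0.2, -1.5]
gripper_width: 0.123
grasp_force: 39.0
```

>>> {"fn": "nudge_tcp", "kwargs": {
  "rows": [
    [0.06,0,-0.24,0,0],
    [0.06,0,-0.24,0,0],
    [0.06,0,-0.24,0,0],
    [0.06,0,-0.24,0,0],
    [0.06,0,-0.24,0,0],
    [0,0,0,0,0]
  ]
}}

```text
t: 15.1
eef_pos: [0.6051, -0.1183, 0.1834]
tool_rot: [-0.0, 0.992, -0.127, 0.002]
contact_force: [0.7, -0.4, -0.5]
gripper_width: 0.116
grasp_force: 39.0
```

>>> {"fn": "nudge_tcp", "kwargs": {
  "rows": [
    [0,0,-0.3,0,0],
    [0,0,-0.3,0,0],
    [0,0,-0.3,0,0],
    [0,0,-0.3,0,0],
    [0,0,-0.3,0,0],
    [0,0,-0.3,0,0],
    [0,0,0,0,0],
    [0,0,0,0,0],
    [0,0,0,0,0],
    [0,0,0,0,0]
  ],
  "squeeze": 80
}}

```text
t: 16.1
eef_pos: [0.6028, -0.1182, 0.2701]
tool_rot: [-0.0, 0.992, -0.127, -0.001]
contact_force: [1.3, -0.0, -0.1]
gripper_width: 0.095
grasp_force: 78.4
```

```bash
python3 -c "
from h import *;import cv2
a=bot.read_camera('scene')[20:290,130:420];cv2.imwrite('pics/s5.png',cv2.convertScaleAbs(cv2.resize(a,None,fx=2,fy=2),alpha=1.4))"
```

```text
(no output)
```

View pics/s5.png

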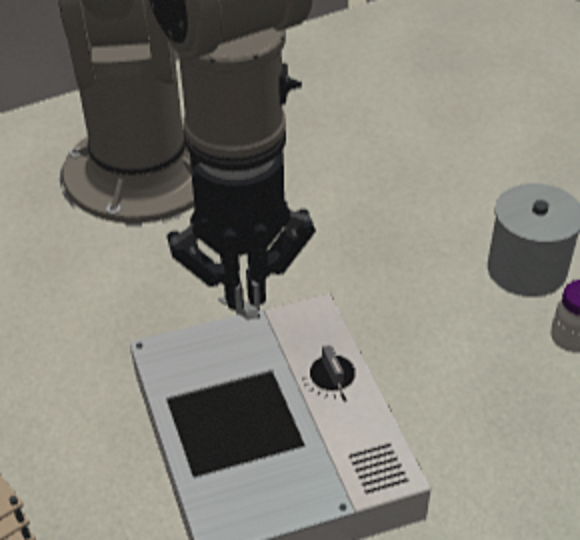

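The picture shows the opening empty, the dial still at zero and the spatula held in the fingers at about (245,310), well above the cover. One check that it is steady, then I hand in.

>>> {"fn": "nudge_tcp", "kwargs": {
  "rows": [
    [0,0,0,0,0],
    [0,0,0,0,0],
    [0,0,0,0,0],
    [0,0,0,0,0],
    [0,0,0,0,0]
  ]
}}

```text
t: 16.65
eef_pos: [0.6034, -0.1182, 0.2711]
tool_rot: [0.0, 0.992, -0.127, 0.0]
contact_force: [0.5, -0.1, -1.7]
gripper_width: 0.097
grasp_force: 78.4
```

```bash
python3 -c "
from station import bot
o=bot.get_obs();print(o['gripper_width'],o['grasp_force'],abs(o['joint_vel']).max());print(bot.hand_in())"
```

```text
0.09652177119159062 78.36510729510337 0.0010081100518981477
the job is handed in; nothing more can be done
None
```

I turned the dial to zero, drew the spatula out end first, and handed the job in at 16.7 s with it held still in the gripper, both ends an estimated 25 mm or more above the 92 mm limit; the hand-in returned no verdict.

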